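# Prove the new lid stay on a repaired case

## Task

The small hard case has just been fitted with a new folding lid stay: prove it before the customer comes. Raise the lid until the stay clicks locked without straining it, and let go for a moment so that the stay alone carries the lid. Then press the red thumb tab to break the stay joint, without letting the lid drop, and lower the lid gently until it is fully shut; leave everything else on the bench and in the case where it is.

Things in the scene. Friction and masses are not known exactly. Their poses are not given: they have to be found in the camera images.
- case: heavy tan hard case, fixed; 200 (x) by 320 (y) by 100 mm high without lid, 6 mm walls, open inside. Origin: centre of its underside, on the bench. x points level from its front (side with the steel lifting bar) to its hinged side, y along the hinge, z up. A yellow tin lies inside at -y, the folding stay along the inside of the +y wall
- lid_hinge (a point): middle of the lid's hinge axis, on the top edge of the case's hinged side, case frame (100, 0, 100) mm; the axis runs along the case's y. The lid is a 14 mm slab, 200 by 320 mm, 0.7 to 0.9 kg. The hinge is stiff: with the stay broken it holds the lid wherever it is left above 1.17 rad; lower, the lid falls unless held
- lid_bar (a point): middle of the lid's steel lifting bar: round, 10 mm thick, along the case's y, 88 mm free between its two arms, 40 mm clear in front of the lid's front edge. It lies 245 mm from the hinge axis and, lid shut, 7 mm above it. Raising takes 5 to 8 N here, easing off just before the stay locks; pulled on against the stop, above about 14 N the stay's slot slips
- lid (a joint): lid angle, rad: 0 shut, growing as the bar rises. The stay locks at an angle between 1.28 and 1.52, different each time (set by its slot): the stay comes straight, the lid meets a firm stop and the stay joint snaps through, but only within about the last 0.02 rad, so pull up to the stop. A broken stay snaps back if left within 0.03 rad of it
- elbow (a joint): middle joint of the stay, rad: 0 (within 0.15) folded with the lid shut, growing as the stay unfolds, 2.21 straight, 2.31 snapped through and locked. Pressing the red tab breaks it: then below 1.9, and 1.1 to 1.8 with the lid at 1.22
- stay: lower link of the stay: steel strip, 75 mm between pivots, 12 by 4 mm, the red tab at its upper end. Origin: its lower pivot; x points along the strip to the middle joint, y is the case's y. Locked, it slopes up away from the front at 0.45 to 0.75 rad. The upper link (98 mm) runs on to the lid 7 mm further to +y. Never press the stay with more than 20 N
- thumb_tab (a point): centre of the upper face of the red thumb tab, 26 (along strip) by 36 (along y) by 6 mm, 64 mm along the strip from the lower pivot, 9 mm above its centre line; axes as stay, z out of the face. Pushed along -z it takes about 7 N to break the joint, then 3 to 8 N, swinging about the lower pivot, down and to the hinged side, to a slope of 0 to 0.3 with the lid at 1.22
- slot_pin (a point): brass lower pivot of the stay in a slotted plate on the +y wall, 15 mm below the rim, 117 mm to +y of the case's middle and 25 to 45 mm behind its front face, different each time. Its screw holds it there: it must not slip along the slot, which it does when the lid is pulled too hard against its stop
- rivet_tin: yellow tin 70 x 50 x 30 mm lying in the case; origin under its centre
- screwdriver: screwdriver with yellow handle, lying on the bench in front of the case; origin under its middle
- hammer: hammer lying on the bench, left; origin under its middle
- glue: white bottle with red cap, 48 mm wide, 140 mm high, standing on the right; origin under its centre
- polish: amber jar with black lid, 72 mm wide, 50 mm high, on the right; origin under its centre
- shoe_last: wooden shoe last about 190 mm long, 100 mm high, on the left; origin on its underside
- heel_block: black rubber heel 65 x 60 x 28 mm on the bench, front left; origin under its centre

How it is judged:
By the outcome, as a careful person would: the job done as asked, in the order asked, and still so for the second after the job is handed in, with the robot touching nothing.
It also fails if it takes over 72 s, if anything falls off the work surface, if the arm or the gripper's body presses on something with over 40 N, if the wrist force passes 120 N, or if a joint passes its speed limit or range.

## Robot

A 6-joint arm with a two-finger parallel gripper is mounted at the origin on the work surface. World frame = base frame: x ahead of the robot, y to its left, z up, the work surface at z = 0. Lengths are in mm, angles in degrees, forces in N, time in s.
With the tool pointing down it reaches from about 300 to 875 mm from the base axis. Payload 6.4 kg.
Tool frame: the origin (TCP) lies at the very end of the fingers, on their centre line; the grasp point (between the pads) lies 19 mm behind it; z points along the fingers, y is the line along which they close (so a half turn about z gives the same grasp; the last joint's range is limited). The gripper opens to 88 mm and grips with 3 to 60 N. Pads are 18 mm wide; open, the fingers measure 123 mm over their backs; the gripper's body (75 mm by 187 mm) begins 45 mm behind the grasp point.
Start: joints at [-89.055, 10.359, 92.074, -0, 77.567, -11.82], TCP at [127.068, -560.798, 238.714] pointing down, gripper open.
Joint ranges: [-171.53, 171.53], [-51.25, 118.39], [17.06, 147.69], [-65.23, 245.23], [0, 150.52], [-178.68, 178.68]. Speed limits (degrees/s): [147.25, 147.25, 172.46, 180, 180, 180].

## Interface

Orientations are given as [roll, pitch, yaw] about the fixed x, y, z axes, in that order (R = Rz(yaw) Ry(pitch) Rx(roll)).
In Python, from plant import telemetry, imaging, ticket, spotter gives the robot as it stands.
- The arm moves only by the tool arm_command, never from a script. Its argument "deltas" is a list of rows, each a list of 7 numbers: the shift along the tool's x, y, z in mm, then the turn, a rotation vector about the tool's x, y, z in rad, then the finger opening in mm, from 0 to 88.1. A call has 1 to 5 rows; each row is the pose to reach, as a shift and turn from the pose commanded when the call began, along the tool's axes at that moment; what a row does not reach only later rows make up. A row lasts 1/12 s, in which the tool goes at most 41.7 mm and 7.16 degrees, less where a joint would pass 70% of its speed; a pose out of reach is approached as far as the arm can. A call with a gripper value outside its range is refused whole. The fingers move at their own pace and stop on an object; "force" is the grip in N (left out, the last holds). Time passes only in rows, so rows that repeat a pose let the fingers close. It gives the time, the measured TCP pose, the force, the opening and the grip force at its end, in the units of the state.
- telemetry.sense(): the state, without advancing time (a new reading comes with each control period).
- imaging.read_camera(name): name is "scene" or "top" or "wrist"; returns a dict with "color" (384x512x3 uint8, red, green, blue), "z_map" (384x512 float32, mm along the optical axis (not along the pixel's ray), 0 where there is no reading), "fovy" (degrees; the focal length in pixels is half the picture's height over the tangent of half this angle, whatever the lens; pixels are square), "cx", "cy" (the principal point, pixels), "dist" ([k1, k2, p1, p2, k3] as OpenCV has them; the pictures are not rectified), "cam_to_world" (4x4, takes a point from camera to world coordinates). Camera axes: x right, y down, z forward; pixel columns grow to the right and rows downward; lengths in mm; the calibration is good to about 2 mm. A picture is of the moment at which its call begins.
- ticket.finish_job(): hands the job in; it is judged then, once.
Trained networks look in the newest picture that a camera, given by its name, has taken for a name from the list of things; names that differ only in an ending like _2 or _b are one class to them, and where a whole thing is asked for, a point or a joint stands for the part that bears it (a point fixed in the world has none). Each returns a list of dicts, best first, with "confidence" (0 to 1); they miss things now and then, are a little off and sometimes report something else, mostly with a low value. They report only what shows in the picture. A call takes as long as a camera call.
- spotter.trace(camera, thing): "pixels" (384x512 bool, what is visible of it) and "box" ([left, top, width, height] in pixels, round what is visible of it).
- spotter.mark_of(camera, thing): "pixel" ([column, row] in pixels: a listed point, or the origin of a listed thing).
The state is a dict: "time": time; "joint_positions": joint angles; "dq": joint speeds; "joint_efforts": joint torques, N m; "position": TCP position; "eef_rot": TCP orientation; "ft_force": force on the tool from outside, world axes, zero at the start; "moment": the same for the moment, N m; "grip_width": finger opening in mm; "grasp_force": force on a finger pad.
Only numpy, scipy, OpenCV 4.12 (cv2) and the standard library are available. Lean on these libraries where they do the work, as an engineer would, in place of code of your own. Each camera call takes 0.05 s, during which the arm holds its last target. There are 200 camera calls.

## Working session

There is one attempt and no reset: what is moved stays moved. The work goes in short steps, Python scripts to look and compute and a tool call to move; the robot and the scene stay as the last step left them, time stands still between calls to the robot, and variables do not carry over. Pictures are saved under pics/ and viewed, at most 10 in all, crops included, and the job is handed in when it is done.

Besides the shell and the picture viewer there is one more tool, called as name(argument=value, ...) on one line, values as JSON. arm_command: Moves the arm, as the interface text tells. Its arguments: {"type":"object","properties":{"deltas":{"type":"array","items":{"type":"array","items":{"type":"number"}}},"force":{"type":"number"}},"required":["deltas"]}

```bash
ls; mkdir -p pics; cat > h.py <<'E'
import numpy as np, cv2
from plant import telemetry, imaging, ticket, spotter
from scipy.spatial.transform import Rotation as R
def K(c):
    f=192/np.tan(np.radians(c['fovy'])/2); return np.array([[f,0,c['cx']],[0,f,c['cy']],[0,0,1]])
def ray(c,px):
    u=cv2.undistortPoints(np.array([[px]],float),K(c),np.array(c['dist'],float))[0,0]
    T=np.array(c['cam_to_world']); return T[:3,3],T[:3,:3]@np.array([u[0],u[1],1])
def at(c,px,z=None):
    o,d=ray(c,px)
    if z is None:
        x,y=int(round(px[0])),int(round(px[1])); w=c['z_map'][max(0,y-1):y+2,max(0,x-1):x+2]; w=w[w>0]
        if len(w)==0: return None
        return o+d*np.median(w)
    return o+d*(z-o[2])/d[2]
def cloud(c,mask):
    ys,xs=np.nonzero(mask&(c['z_map']>0))
    u=cv2.undistortPoints(np.stack([xs,ys],1).astype(float)[:,None],K(c),np.array(c['dist'],float))[:,0]
    z=c['z_map'][ys,xs]; T=np.array(c['cam_to_world'])
    return (np.c_[u*z[:,None],z])@T[:3,:3].T+T[:3,3]
def tri(rs):
    A=0;b=0
    for o,d in rs:
        d=d/np.linalg.norm(d);P=np.eye(3)-np.outer(d,d);A=A+P;b=b+P@o
    return np.linalg.solve(A,b)
def save(c,n): cv2.imwrite('pics/'+n,c['color'][:,:,::-1])
def todelta(p,rpy,s=None):
    s=s or telemetry.sense(); r=R.from_euler('xyz',s['eef_rot'],degrees=True)
    return r.inv().apply(np.array(p)-s['position']), (r.inv()*R.from_euler('xyz',rpy,degrees=True)).as_rotvec()
E
cat > a.py <<'E'
from h import *
np.set_printoptions(precision=1,suppress=True)
s=telemetry.sense(); print(s)
cs={}
for n in ['scene','top']:
    c=cs[n]=imaging.read_camera(n); save(c,n+'0.png')
    for t in ['lid_bar','lid_hinge','case','thumb_tab','slot_pin','screwdriver','rivet_tin','glue','polish','hammer','shoe_last','heel_block']:
        m=spotter.mark_of(n,t)
        for k in m[:1]: print(n,t,round(k['confidence'],2),np.array(k['pixel']),at(c,k['pixel']))
cv2.imwrite('pics/both0.png',cv2.resize(np.hstack([cs['scene']['color'],cs['top']['color']])[:,:,::-1],(800,300)))
E
python3 a.py
```

```text
pics
{'time': 0.0, 'joint_positions': array([-89.1,  10.4,  92.1,   0. ,  77.6, -11.8]), 'dq': array([-0.1, -0. , -0.1, -0.1,  0.1,  0. ]), 'joint_efforts': array([  0. , -43.4, -34.2,   0.1,   0. ,  -0. ]), 'position': array([ 127.1, -560.2,  237.8]), 'eef_rot': array([-179.9,   -0. ,   12.8]), 'ft_force': array([0.3, 0.3, 0.1]), 'moment': array([ 0., -0.,  0.]), 'grasp_force': 0.0, 'grip_width': 87.9091189014029}
scene lid_bar 0.86 [275.6 170.6] [426.4 188.2  -0.4]
scene lid_hinge 0.93 [318.6 211.8] [731.   42.8  78. ]
scene case 0.86 [298.2 212.8] [700.1 -31.3 110.8]
scene screwdriver 0.5 [189.9 211.9] [ 355.5 -203.9   20.8]
scene glue 0.77 [170.7 316.9] [ 633.  -524.4   30.4]
scene polish 0.57 [121.5 287.6] [ 439.8 -559.5   23.9]
scene hammer 0.62 [319.4 131.6] [415.5 507.3  16.3]
scene shoe_last 0.8 [360.5 159.2] [665.7 436.3  30.8]
scene heel_block 0.58 [267.  150.2] [333.7 244.   24.6]
top lid_bar 0.97 [213.9 191.5] [504.6 105.8   2.1]
top lid_hinge 0.93 [235.6 116.8] [749.5  34.8   0.6]
top case 0.8 [226.7 153.4] [613.4  58.5 114.2]
top thumb_tab 0.38 [209.5 193.2] [494.1 111.  106. ]
top screwdriver 0.75 [303.9 244.3] [ 332.8 -182.3   12.1]
top glue 0.74 [400.8 161.9] [ 593.2 -496.2   43.8]
top polish 0.74 [411.4 218. ] [ 412.7 -526.9   41.3]
top hammer 0.88 [ 88.6 225.2] [396.9 513.6  11.7]
top shoe_last 0.82 [102.  152.4] [628.7 459.9  51. ]
top heel_block 0.92 [165.  253.4] [307.9 259.6  28.1]
```

View pics/scene0.png

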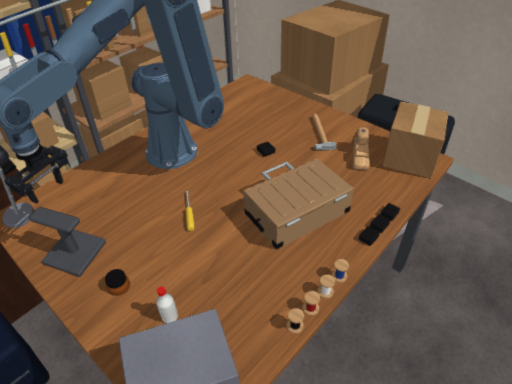

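```bash
cat > b.py <<'E'
from h import *
np.set_printoptions(precision=1,suppress=True)
S=imaging.read_camera('scene');T=imaging.read_camera('top')
for t in ['lid_bar','lid_hinge','case']:
    a=spotter.mark_of('scene',t)[0]['pixel'];b=spotter.mark_of('top',t)[0]['pixel']
    p=tri([ray(S,a),ray(T,b)]); print(t,p)
# lid top by depth
for c in (S,T):
    P=cloud(c,np.ones((384,512),bool)); P=P[(P[:,2]>104)&(P[:,2]<124)&(P[:,0]>450)&(P[:,0]<800)&(abs(P[:,1]-40)<250)]
    (cx,cy),wh,an=cv2.minAreaRect(P[:,:2].astype(np.float32)); print(len(P),np.median(P[:,2]),cx,cy,wh,an)
print(T['cam_to_world'],S['cam_to_world'])
E
python3 b.py
```

```text
lid_bar [492.5  92.3 111.3]
lid_hinge [735.3  25.7 113.8]
case [632.4  64.8  -4.6]
3989 112.29305308632627 612.14013671875 64.63154602050781 (323.8166809082031, 257.417236328125) 73.75743865966797
7109 113.25410273500484 605.7858276367188 67.32769012451172 (319.2589416503906, 255.15139770507812) 74.09028625488281
[[  -0.    -1.     0.1  424.1]
 [  -1.     0.    -0.   -12.7]
 [   0.    -0.1   -1.  1527.5]
 [   0.     0.     0.     1. ]] [[   0.7    0.4   -0.5 1220.1]
 [   0.7   -0.5    0.5 -791.6]
 [  -0.    -0.7   -0.7 1051. ]
 [   0.     0.     0.     1. ]]
```

View pics/top0.png

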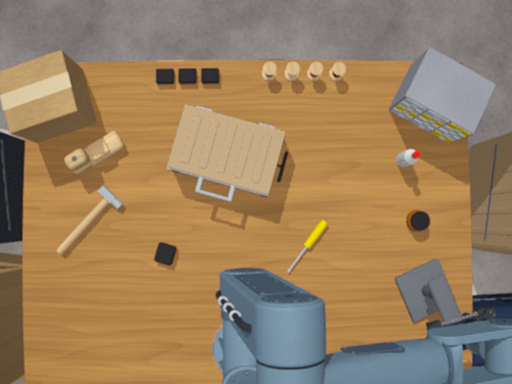

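The lid is shut and the bar shows at about scene (276,171) and top (214,191). That puts the bar near (492,92) and the hinge near (735,26), so the case yaw is about -15.6°. Next I'll work out the move to a viewpoint above the bar.

```bash
python3 -c "
from h import *
print(todelta([470,60,270],[180,0,74.3]))"
```

```text
(array([ 471.6204126 , -529.65951806,  -31.25995009]), array([-1.71424114e-06, -3.95052228e-05, -1.07395215e+00]))
```

arm_command(deltas=[[24,-27,-8,0,0,0,88],[47,-53,-8,0,0,0,88],[71,-80,-8,0,0,0,88],[94,-106,-8,0,0,0,88],[118,-132,-8,0,0,0,88]])

```text
time: 2.12
position: [213.4, -404.5, 246.7]
eef_rot: [180.0, -0.0, 12.7]
ft_force: [0.2, 0.3, -0.4]
grip_width: 88.1
grasp_force: 0.0
```

arm_command(deltas=[[24,-27,-8,0,0,0,88],[47,-53,-8,0,0,0,88],[71,-80,-8,0,0,0,88],[94,-106,-8,0,0,0,88],[118,-132,-8,0,0,0,88]])

```text
time: 2.53
position: [299.3, -249.7, 255.0]
eef_rot: [179.9, -0.0, 12.7]
ft_force: [1.4, -0.6, -0.5]
grip_width: 88.1
grasp_force: 0.0
```

arm_command(deltas=[[24,-27,-8,0,0,0,88],[47,-53,-8,0,0,0,88],[71,-80,-8,0,0,0,88],[94,-106,-8,0,0,0,88],[118,-132,-8,0,0,0,88]])

```text
time: 2.95
position: [385.3, -94.7, 263.1]
eef_rot: [179.9, -0.1, 12.8]
ft_force: [0.3, -0.8, 0.2]
grip_width: 87.9
grasp_force: 0.0
```

arm_command(deltas=[[24,-27,-8,0,0,-0.1,88],[47,-53,-8,0,0,-0.2,88],[71,-80,-8,0,0,-0.3,88],[94,-106,-8,0,0,-0.42,88],[118,-132,-8,0,0,-0.54,88]])

```text
time: 3.37
position: [471.3, 60.4, 271.0]
eef_rot: [180.0, -0.0, 44.1]
ft_force: [0.5, -0.6, -0.4]
grip_width: 87.9
grasp_force: 0.0
```

arm_command(deltas=[[0,0,0,0,0,-0.1,88],[0,0,0,0,0,-0.2,88],[0,0,0,0,0,-0.3,88],[0,0,0,0,0,-0.42,88],[0,0,0,0,0,-0.534,88]])

```text
time: 3.78
position: [470.7, 58.7, 270.7]
eef_rot: [180.0, 0.0, 74.7]
ft_force: [-0.6, -0.1, -0.7]
grip_width: 88.2
grasp_force: 0.0
```

```bash
cat > c.py <<'E'
from h import *
np.set_printoptions(precision=1,suppress=True)
s=telemetry.sense();print(s['time'],s['position'],s['eef_rot'],s['ft_force'])
W=imaging.read_camera('wrist');save(W,'w1.png')
for t in ['lid_bar','case']:
    for m in spotter.mark_of('wrist',t)[:1]: print(t,m['confidence'],m['pixel'],at(W,m['pixel'],107 if t=='lid_bar' else 0))
tr=spotter.trace('wrist','lid_bar'); print([(t['confidence'],t['box']) for t in tr])
P=cloud(W,np.ones((384,512),bool)); r=R.from_euler('z',-15.6,degrees=True)
q=P[(P[:,2]>95)&(P[:,2]<120)]
ca=r.inv().apply(q-np.array([735.3,25.7,0])) ; print(len(q), ca.min(0),ca.max(0))
f=ca[ca[:,0]<-215]
for i in range(-70,71,10):
    g=f[abs(f[:,1]-i)<5]
    if len(g): print(i,len(g),np.median(g,0),g[:,0].min())
e=ca[(ca[:,0]>-215)]
for i in range(-100,101,40):
    g=e[abs(e[:,1]-i)<5]
    if len(g): print('edge',i,g[:,0].min())
E
python3 c.py
```

```text
3.7833 [470.7  58.7 270.7] [180.    0.   74.7] [-0.6 -0.1 -0.7]
lid_bar 0.93 [260.7, 139.4] [490.3  99.1 107. ]
case 0.92 [350.8, 134.0] [626.9  60.3   0. ]
[(0.97, [260.7, 0.6, 235.1, 262.3])]
44746 [-260.1 -151.7   95. ] [ -8.7 155.  119.1]
-50 75 [-238.2  -46.4  111.4] -259.48698599061976
-40 339 [-237.3  -39.5  111.2] -259.5883162153735
-30 66 [-255.6  -29.9  111. ] -259.67673752869166
-20 71 [-255.2  -19.6  110.6] -259.7714856520708
-10 78 [-255.3  -10.2  110.6] -259.86398925077674
0 81 [-255.4   -0.   110.4] -259.94643764873837
10 81 [-255.6   10.1  110.8] -260.0429193359223
20 80 [-255.7   20.   110.7] -260.10950836027143
30 78 [-255.3   29.8  110.9] -260.13661178138403
40 90 [-254.9   39.9  111. ] -259.2317547818683
50 182 [-247.4   52.3  111.1] -259.3435881475925
60 370 [-237.3   59.3  111.4] -259.40456458144916
edge -100 -212.75443760134755
edge -60 -213.11290385319907
edge -20 -212.90563571267714
edge 20 -212.6847320536869
edge 60 -214.9426636068009
edge 100 -212.8183626991567
```

View pics/w1.png

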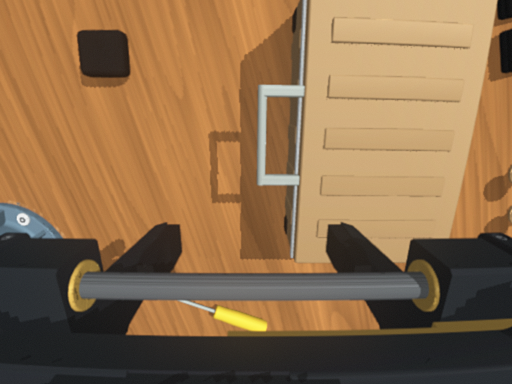

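The wrist picture shows the bar at column 262, between rows 90 and 180. It lies at about (491,100,107), consistent with the other view and the stated height. I'll narrow the fingers, move over it and descend.

arm_command(deltas=[[9,2,24,0,0,0,28],[18,4,48,0,0,0,28],[27,6,72,0,0,0,28],[36,8,96,0,0,0,28],[45,8.6,120,0,0,0,28]])

```text
time: 4.4
position: [491.6, 99.7, 149.9]
eef_rot: [180.0, -0.0, 74.1]
ft_force: [-0.1, -0.7, -0.8]
grip_width: 56.7
grasp_force: 0.0
```

```bash
cat > d.py <<'E'
from h import *
np.set_printoptions(precision=1,suppress=True)
s=telemetry.sense();print(s['time'],s['position'],s['eef_rot'],s['ft_force'],s['grip_width'])
W=imaging.read_camera('wrist')
for m in spotter.mark_of('wrist','lid_bar')[:1]: print(m['confidence'],m['pixel'],at(W,m['pixel'],107))
tr=spotter.trace('wrist','lid_bar')
P=cloud(W,np.ones((384,512),bool)); r=R.from_euler('z',-15.6,degrees=True)
q=P[(P[:,2]>102)&(P[:,2]<120)]; ca=r.inv().apply(q-np.array([726.8,33.7,0]));f=ca[ca[:,0]<-205]
for i in range(-50,51,10):
    g=f[abs(f[:,1]-i)<5]
    if len(g): print(i,len(g),np.median(g,0),g[:,0].min(),g[:,0].max())
print(r.inv().apply(s['position']-np.array([726.8,33.7,0])))
E
python3 d.py
```

```text
4.4 [491.6  99.7 149.9] [180.   -0.   74.1] [-0.1 -0.7 -0.8] 56.650794777589475
0.57 [256.9, 210.3] [494.9 101.9 107. ]
-50 175 [-227.5  -46.4  111.4] -249.747800811265 -205.06843949739638
-40 542 [-229.2  -41.8  110.5] -249.68845741669995 -205.09125712304356
-30 148 [-244.8  -29.9  110.8] -249.5727282889788 -240.0485454229968
-20 154 [-244.7  -19.9  110.7] -249.43591414026778 -240.08931681720478
-10 151 [-244.7   -9.9  110.8] -249.3229741449083 -240.1029824831947
0 167 [-244.7   -0.1  110.9] -249.18188795166094 -240.11279590434856
10 171 [-244.6   10.1  110.7] -249.80362372705815 -240.14220057234294
20 188 [-244.6   20.   110.8] -249.7686466425637 -240.16621077278793
30 188 [-245.2   30.2  110.8] -249.61346871372186 -240.16316312893858
40 197 [-244.5   40.   110.7] -249.50491687748408 -240.18919421571832
50 808 [-228.    50.6  111.4] -249.38158834482013 -205.00202274826484
[-244.3    0.3  149.9]
```

arm_command(deltas=[[0,0,0,0,0,0,26],[0,0,0,0,0,0,26],[0,0,0,0,0,0,26],[0,0,0,0,0,0,26],[0,0,10,0,0,0,26]])

```text
time: 4.97
position: [493.2, 99.2, 143.2]
eef_rot: [179.7, -0.1, 74.3]
ft_force: [-0.2, 0.7, -0.5]
grip_width: 26.0
grasp_force: 0.0
```

arm_command(deltas=[[0,0,10,0,0,0,26],[0,0,20,0,0,0,26],[0,0,31,0,0,0,26],[0,0,42,0,0,0,26],[0,0,52,0,0,0,26]])

```text
time: 5.38
position: [490.5, 99.4, 86.9]
eef_rot: [-179.9, 0.0, 74.3]
ft_force: [-0.3, -0.4, 0.3]
grip_width: 26.5
grasp_force: 0.0
```

arm_command(deltas=[[0,0,0,0,0,0,0],[0,0,0,0,0,0,0],[0,0,0,0,0,0,0],[0,0,0,0,0,0,0],[0,0,0,0,0,0,0]], force=30)

```text
time: 5.8
position: [491.0, 99.5, 88.7]
eef_rot: [-180.0, -0.0, 74.3]
ft_force: [0.5, 0.1, -4.3]
grip_width: 8.6
grasp_force: 30.0
```

```bash
python3 - <<'E'
from h import *
s=telemetry.sense();print(s['time'],s['position'],s['eef_rot'],s['ft_force'],s['grip_width'],s['grasp_force'],s['joint_positions'])
# arc in tool axes: y=+inward, z=down ; cumulative
r=np.hypot(245,7);a0=np.arctan2(7,245)
for th in np.arange(0,1.55,0.05): print(round(th,2),np.round([r*np.cos(a0)-r*np.cos(a0+th),-(r*np.sin(a0+th)-7)],1))
E
```

```text
5.8 [491.01450729  99.51982638  88.70107552] [-1.79988800e+02 -1.90882437e-03  7.43046502e+01] [ 0.46636422  0.1216608  -4.25505535] 8.571490557230714 30.001103281974792 [-2.14456355e+00  1.22247407e+01  1.09240703e+02  5.25164594e-03
  5.85449971e+01  1.35480452e+01]
0.0 [ 0. -0.]
0.05 [  0.7 -12.2]
0.1 [  1.9 -24.4]
0.15 [  3.8 -36.5]
0.2 [  6.3 -48.5]
0.25 [  9.3 -60.4]
0.3 [ 13.  -72.1]
0.35 [ 17.3 -83.6]
0.4 [ 22.1 -94.9]
0.45 [  27.4 -105.9]
0.5 [  33.3 -116.6]
0.55 [  39.8 -127. ]
0.6 [  46.7 -137.1]
0.65 [  54.2 -146.8]
0.7 [  62.1 -156.2]
0.75 [  70.5 -165.1]
0.8 [  79.3 -173.6]
0.85 [  88.6 -181.7]
0.9 [  98.2 -189.3]
0.95 [ 108.2 -196.4]
1.0 [ 118.5 -202.9]
1.05 [ 129.2 -209. ]
1.1 [ 140.1 -214.5]
1.15 [ 151.3 -219.5]
1.2 [ 162.7 -223.9]
1.25 [ 174.4 -227.7]
1.3 [ 186.2 -230.9]
1.35 [ 198.2 -233.6]
1.4 [ 210.3 -235.6]
1.45 [ 222.4 -237.1]
1.5 [ 234.7 -237.9]
```

arm_command(deltas=[[0,0.2,-4,0,0,0,0],[0,0.6,-12.2,0,0,0,0],[0,1.9,-24.4,0,0,0,0],[0,3.8,-36.5,0,0,0,0],[0,6.3,-48.5,0,0,0,0]])

```text
time: 6.22
position: [497.3, 97.7, 138.2]
eef_rot: [180.0, -0.0, 74.3]
ft_force: [5.2, -0.0, -7.6]
grip_width: 8.3
grasp_force: 30.5
```

arm_command(deltas=[[0,3,-11.9,0,0,0,0],[0,6.7,-23.6,0,0,0,0],[0,11,-35.1,0,0,0,0],[0,15.8,-46.4,0,0,0,0],[0,21.1,-57.4,0,0,0,0]])

```text
time: 6.63
position: [518.7, 91.6, 195.6]
eef_rot: [179.8, -0.0, 74.3]
ft_force: [11.4, -1.0, -13.9]
grip_width: 8.1
grasp_force: 30.8
```

arm_command(deltas=[[0,5.9,-10.7,0,0,0,0],[0,12.4,-21.1,0,0,0,0],[0,19.3,-31.2,0,0,0,0],[0,26.8,-40.9,0,0,0,0],[0,34.7,-50.3,0,0,0,0]])

```text
time: 7.05
position: [552.4, 82.0, 244.1]
eef_rot: [179.9, -0.0, 74.3]
ft_force: [16.5, -1.9, -24.3]
grip_width: 7.9
grasp_force: 31.6
```

arm_command(deltas=[[0,8.4,-8.9,0,0,0,0],[0,17.2,-17.4,0,0,0,0],[0,26.5,-25.5,0,0,0,0],[0,36.1,-33.1,0,0,0,0],[0,46.1,-40.2,0,0,0,0]])

```text
time: 7.47
position: [594.8, 69.8, 281.6]
eef_rot: [-179.7, 0.1, 74.3]
ft_force: [8.6, -0.6, -23.3]
grip_width: 7.8
grasp_force: 31.6
```

arm_command(deltas=[[0,10.3,-6.5,0,0,0,0],[0,21,-12.6,0,0,0,0],[0,31.9,-18.1,0,0,0,0],[0,43.1,-23.1,0,0,0,0],[0,43.1,-23.1,0,0,0,0]])

```text
time: 7.88
position: [637.4, 57.6, 305.6]
eef_rot: [-179.8, 0.1, 74.2]
ft_force: [7.8, -2.0, -17.2]
grip_width: 8.0
grasp_force: 31.0
```

```bash
cat > e.py <<'E'
from h import *
np.set_printoptions(precision=1,suppress=True)
def report(tag=''):
    s=telemetry.sense(); r=R.from_euler('z',-15.6,degrees=True)
    p=r.inv().apply(s['position']+np.array([0,0,19])-np.array([726.6,34,100])); f=r.inv().apply(s['ft_force'])
    th=np.arctan2(p[2],-p[0])-np.arctan2(7,245); t=np.array([np.sin(th),0,np.cos(th)]); n=np.array([-np.cos(th),0,np.sin(th)])
    print(tag,'t',s['time'],'p',p,'r',round(np.hypot(p[0],p[2]),1),'th',round(th,3),'Ftan',round(f@t,1),'Frad',round(f@n,1),'F',f,'w',round(s['grip_width'],1))
if __name__=='__main__':
    for i in range(3): report()
E
cat > f.py <<'E'
from e import *; report()
for n in ['scene','top','wrist']:
    c=imaging.read_camera(n)
    for t in ['slot_pin','thumb_tab','stay','lid_hinge','lid_bar']:
        for m in spotter.mark_of(n,t)[:1]: print(n,t,round(m['confidence'],2),np.array(m['pixel']),at(c,m['pixel']))
    save(c,n+'2.png')
E
python3 f.py
```

```text
t 7.8833 p [-92.3  -1.3 224.6] r 242.9 th 1.152 Ftan 0.4 Frad -18.9 F [  8.    0.2 -17.2] w 8.0
scene thumb_tab 0.34 [296.  213.7] [706.3 -52.3 127.3]
scene lid_hinge 0.73 [317.2 209.6] [737.3  21.5 108.9]
scene lid_bar 0.8 [303.3 139.6] [647.3  46.1 330.7]
top thumb_tab 0.64 [192.7 142.4] [650.  163.1  99.4]
top lid_hinge 0.74 [235.5 115.6] [610.5  14.4 663.4]
wrist slot_pin 0.7 [189.9  75.5] [590.3 195.2  86.4]
wrist thumb_tab 0.65 [242.9  90.3] [650.7 158.1 100.2]
wrist stay 0.95 [193.4  76.4] [594.9 192.3  90. ]
wrist lid_hinge 0.9 [319.9 168.9] [703.   62.5 203.4]
wrist lid_bar 0.75 [259.  251.9] [641.   62.8 330.4]
```

arm_command(deltas=[[0,0,1,0,0,0,0],[0,0,2,0,0,0,0],[0,0,2,0,0,0,0],[0,0,2,0,0,0,0],[0,0,2,0,0,0,0]], force=10)

```text
time: 9.2
position: [636.7, 57.8, 305.6]
eef_rot: [-180.0, 0.1, 74.3]
ft_force: [4.0, -4.0, -11.8]
grip_width: 8.4
grasp_force: 10.8
```

```bash
python3 e.py
```

```text
t 9.2 p [-93.   -1.3 224.6] r 243.1 th 1.15 Ftan -0.3 Frad -12.7 F [  4.9  -2.7 -11.8] w 8.4
 t 9.2 p [-93.   -1.3 224.6] r 243.1 th 1.15 Ftan -0.3 Frad -12.7 F [  4.9  -2.7 -11.8] w 8.4
 t 9.2 p [-93.   -1.3 224.6] r 243.1 th 1.15 Ftan -0.3 Frad -12.7 F [  4.9  -2.7 -11.8] w 8.4
```

View pics/wrist2.png

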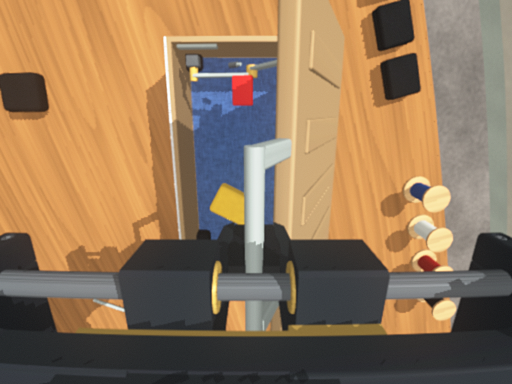

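arm_command(deltas=[[0,4.5,-0.5,0,0,0,0],[0,9,-2.3,0,0,0,0],[0,13.6,-4,0,0,0,0],[0,18.3,-5.5,0,0,0,0],[0,23,-7,0,0,0,0]])

```text
time: 9.62
position: [659.2, 51.6, 314.0]
eef_rot: [-180.0, 0.1, 74.3]
ft_force: [-2.4, -4.0, -6.5]
grip_width: 8.5
grasp_force: 10.4
```

```bash
cat > g.py <<'E'
from e import *; report()
import sys
r=R.from_euler('z',-15.6,degrees=True); O=np.array([726.6,34,100])
W=imaging.read_camera('wrist');T=imaging.read_camera('top');S=imaging.read_camera('scene')
cs=dict(wrist=W,top=T,scene=S)
for t in ['slot_pin','stay','thumb_tab','lid_bar','rivet_tin']:
    rs=[]
    for n,c in cs.items():
        m=spotter.mark_of(n,t)
        if m and m[0]['confidence']>.3:
            d=at(c,m[0]['pixel']); print(t,n,round(m[0]['confidence'],2),np.array(m[0]['pixel']),d, 'case',r.inv().apply(d-O) if d is not None else None); rs.append(ray(c,m[0]['pixel']))
    if len(rs)>1: p=tri(rs);print('   tri',p,'case',r.inv().apply(p-O))
# red tab cloud
for n,c in cs.items():
    h=c['color'].astype(int); m=(h[...,0]>140)&(h[...,1]<70)&(h[...,2]<70); P=cloud(c,m); q=r.inv().apply(P-O)
    q=q[(q[:,0]>-210)&(q[:,0]<0)&(q[:,1]>60)&(q[:,1]<160)&(q[:,2]>-80)&(q[:,2]<120)]
    if len(q)>15:
        mn=np.median(q,0);u,s,v=np.linalg.svd(q-mn,full_matrices=False);nn=v[2]*np.sign(v[2][2])
        print('red',n,len(q),mn,q.min(0),q.max(0),'normal',v[2].round(3)*np.sign(v[2][2]),'slope',np.arctan2(-nn[0],nn[2]).round(3),'xyz',r.apply(mn)+O)
E
python3 g.py
```

```text
t 9.6167 p [-69.6  -1.2 233. ] r 243.2 th 1.252 Ftan -3.2 Frad -5.7 F [-1.3 -4.5 -6.5] w 8.5
slot_pin wrist 0.69 [176.2  74.8] [595.6 195.6  90.3] case [-169.6  120.4   -9.7]
stay wrist 0.62 [176.7  77.1] [595.7 192.4  92.1] case [-168.7  117.4   -7.9]
stay top 0.7 [ 88.6 221.7] [408.3 510.7  20.3] case [-434.8  373.6  -79.7]
stay scene 0.37 [272.5 216.7] [599.4 -38.5  30.3] case [-103.  -104.1  -69.7]
   tri [ 408.   395.2 -364.5] case [-404.   262.2 -464.5]
thumb_tab wrist 0.8 [219.7  92.1] [645.4 157.6 109.9] case [-111.5   97.2    9.9]
thumb_tab top 0.7 [399.9 159.2] [ 600.9 -490.7   52.4] case [  20.  -539.2  -47.6]
   tri [ 605.8  -29.6 1236.5] case [ -99.3  -93.7 1136.5]
lid_bar wrist 0.88 [255.3 252.1] [661.7  57.3 339.5] case [-68.8   5.  239.5]
lid_bar scene 0.69 [306.9 141.8] [665.   39.9 334.2] case [-60.9 -10.9 234.2]
   tri [659.2  49.6 325.9] case [-69.1  -3.1 225.9]
rivet_tin wrist 0.91 [226.7 200.3] [597.7  -1.5  35.9] case [-114.6  -68.9  -64.1]
rivet_tin top 0.6 [249.2 171.4] [565.8  -8.8  36.3] case [-143.3  -84.5  -63.7]
rivet_tin scene 0.63 [271.9 217.5] [599.2 -41.4  28.5] case [-102.5 -106.9  -71.5]
   tri [578.  -12.4 -12.6] case [-130.7  -84.6 -112.6]
red wrist 519 [-109.7   99.5   10.3] [-121.7   82.9    6. ] [-98.3 115.6  14.4] normal [-0.2  0.   1. ] slope 0.236 xyz [647.7 159.3 110.3]
red top 46 [-112.1   91.3    9.7] [-123.3   82.1    1. ] [-102.5  101.4   19.9] normal [-0.4  0.   0.9] slope 0.446 xyz [643.2 152.  109.7]
```

arm_command(deltas=[[0,1.4,-0.4,0,0,0,0],[0,2.8,-0.8,0,0,0,0],[0,4.2,-1.2,0,0,0,0],[0,5.6,-1.6,0,0,0,0],[0,7,-2,0,0,0,0]])

```text
time: 10.93
position: [665.7, 49.8, 315.9]
eef_rot: [180.0, 0.0, 74.3]
ft_force: [-2.1, -5.3, -3.8]
grip_width: 8.6
grasp_force: 10.2
```

```bash
python3 g.py | grep -E "^ t|red wrist"
```

```text
t 10.9333 p [-62.9  -1.1 234.9] r 243.1 th 1.281 Ftan -1.7 Frad -3.5 F [-0.6 -5.7 -3.8] w 8.6
red wrist 512 [-111.    99.5   14. ] [-123.1   82.9    8.4] [-99.6 115.6  18.3] normal [-0.3  0.   1. ] slope 0.299 xyz [646.4 159.7 114. ]
```

arm_command(deltas=[[0,0.8,-0.2,0,0,0,0],[0,1.5,-0.4,0,0,0,0],[0,2.3,-0.6,0,0,0,0],[0,3.1,-0.8,0,0,0,0],[0,3.9,-1,0,0,0,0]])

```text
time: 12.25
position: [669.6, 48.7, 316.8]
eef_rot: [180.0, 0.0, 74.3]
ft_force: [-1.1, -4.2, -4.6]
grip_width: 8.6
grasp_force: 10.2
```

```bash
python3 g.py | grep -E "^ t|red wrist"
```

```text
t 12.25 p [-58.9  -1.1 235.8] r 243.1 th 1.298 Ftan -1.2 Frad -4.4 F [ 0.  -4.4 -4.6] w 8.6
red wrist 504 [-111.9   99.5   16.7] [-124.5   82.9   10.5] [-100.7  115.6   21. ] normal [-0.3  0.   0.9] slope 0.333 xyz [645.6 160.  116.7]
```

```bash
cat > k.py <<'E'
import numpy as np
from scipy.optimize import least_squares,brentq
D=[(1.252,-109.7,10.3),(1.281,-111.0,14.0),(1.298,-111.9,16.7)]
def A(r,ph,th): return r*np.array([-np.cos(th+ph),np.sin(th+ph)])
for px in (-171,-169,-167):
    P=np.array([px,-15.])
    ss=[brentq(lambda s:64*np.sin(s)+9*np.cos(s)-15-z,-.3,1) for _,_,z in D]
    f=lambda v:[np.linalg.norm(A(v[0],v[1],d[0])-P-75*np.array([np.cos(s),np.sin(s)]))-98 for d,s in zip(D,ss)]+[v[1]/.2]
    o=least_squares(f,[70,0]); g=lambda th:np.linalg.norm(A(*o.x,th)-P)-173
    t=brentq(g,1.1,1.7); w=A(*o.x,t)-P; print(px,ss,o.x,o.cost,'lock',t,'slope',np.arctan2(w[1],w[0]))
E
python3 k.py
```

```text
-171 [0.2625096775283271, 0.32561248067746107, 0.3729390127866308] [ 7.51360956e+01 -3.75765183e-02] 0.027245466375468336 lock 1.3185940740265598 slope 0.5269623926276887
-169 [0.2625096775283271, 0.32561248067746107, 0.3729390127866308] [ 7.53775802e+01 -1.69666852e-02] 0.005793574472003417 lock 1.3208427714382036 slope 0.5316825682826322
-167 [0.2625096775283271, 0.32561248067746107, 0.3729390127866308] [7.57618948e+01 2.71931751e-03] 0.0001976863529891576 lock 1.3233922181829936 slope 0.5370353493364107
```

arm_command(deltas=[[0,0.5,-0.1,0,0,0,0],[0,1,-0.2,0,0,0,0],[0,1.5,-0.3,0,0,0,0],[0,2,-0.4,0,0,0,0],[0,2.5,-0.6,0,0,0,0]])

```text
time: 13.57
position: [672.2, 48.0, 317.4]
eef_rot: [179.9, 0.0, 74.3]
ft_force: [-0.1, -5.3, -5.0]
grip_width: 8.3
grasp_force: 10.3
```

```bash
sed -i 's/^W=.*/W=imaging.read_camera("wrist"); cs=dict(wrist=W)/; s/^cs=dict(wrist=W,top.*//' g.py; sed '/^for t in/,/tri/d' g.py > g2.py; python3 g2.py
```

```text
t 13.5667 p [-56.2  -1.1 236.4] r 243.0 th 1.309 Ftan -0.0 Frad -5.2 F [ 1.3 -5.2 -5. ] w 8.3
red wrist 502 [-113.1   99.7   18.8] [-125.3   82.9   12.1] [-102.   115.7   23.8] normal [-0.4  0.   0.9] slope 0.377 xyz [644.5 160.4 118.8]
```

arm_command(deltas=[[0,0.4,-0.1,0,0,0,0],[0,0.8,-0.2,0,0,0,0],[0,1.2,-0.3,0,0,0,0],[0,1.6,-0.4,0,0,0,0],[0,1.6,-0.4,0,0,0,0]])

```text
time: 14.03
position: [674.0, 47.5, 317.8]
eef_rot: [179.9, 0.0, 74.3]
ft_force: [-0.1, -6.2, -4.2]
grip_width: 8.2
grasp_force: 10.3
```

```bash
python3 g2.py
```

```text
t 14.0333 p [-54.3  -1.1 236.8] r 243.0 th 1.317 Ftan 0.4 Frad -4.4 F [ 1.5 -6.  -4.2] w 8.2
red wrist 487 [-114.2   99.3   20.2] [-126.1   82.9   13.3] [-102.8  115.9   25.6] normal [-0.4  0.   0.9] slope 0.41 xyz [643.4 160.4 120.2]
```

arm_command(deltas=[[0,0.4,-0.1,0,0,0,0],[0,0.8,-0.2,0,0,0,0],[0,1.2,-0.3,0,0,0,0],[0,1.5,-0.4,0,0,0,0],[0,1.5,-0.4,0,0,0,0]])

```text
time: 14.5
position: [675.7, 47.0, 318.2]
eef_rot: [179.9, 0.0, 74.3]
ft_force: [1.3, -5.8, -5.7]
grip_width: 8.2
grasp_force: 10.3
```

```bash
python3 g2.py
```

```text
t 14.5 p [-52.6  -1.1 237.2] r 242.9 th 1.324 Ftan 1.3 Frad -6.2 F [ 2.8 -5.2 -5.7] w 8.2
red wrist 486 [-115.2   99.    22.1] [-126.9   82.9   14.7] [-104.2  115.9   27.5] normal [-0.4  0.   0.9] slope 0.426 xyz [642.3 160.3 122.1]
```

arm_command(deltas=[[0,0.4,0,0,0,0,0],[0,0.8,0,0,0,0,0],[0,1.2,-0.1,0,0,0,0],[0,1.5,-0.2,0,0,0,0],[0,1.5,-0.2,0,0,0,0]])

```text
time: 14.97
position: [678.0, 46.4, 318.6]
eef_rot: [179.7, 0.0, 74.2]
ft_force: [4.7, -5.9, -6.5]
grip_width: 8.6
grasp_force: 10.4
```

```bash
python3 g2.py
```

```text
t 14.9667 p [-50.2  -1.2 237.6] r 242.8 th 1.334 Ftan 4.5 Frad -7.8 F [ 6.1 -4.4 -6.5] w 8.6
red wrist 431 [-122.4   98.9   31.7] [-133.2   82.7   22.8] [-111.9  116.    39.1] normal [-0.6  0.   0.8] slope 0.61 xyz [635.3 162.2 131.7]
```

arm_command(deltas=[[0,0.5,0,0,0,0,0],[0,1,-0.1,0,0,0,0],[0,1,-0.1,0,0,0,0]])

```text
time: 15.27
position: [678.2, 46.3, 318.7]
eef_rot: [179.8, 0.0, 74.3]
ft_force: [2.2, -5.2, -4.9]
grip_width: 8.1
grasp_force: 10.3
```

```bash
python3 g2.py
```

```text
t 15.2667 p [-49.9  -1.1 237.7] r 242.9 th 1.335 Ftan 2.3 Frad -5.6 F [ 3.5 -4.4 -4.9] w 8.1
red wrist 425 [-122.6   99.1   31.8] [-133.4   82.6   22.5] [-112.1  115.9   38.3] normal [-0.6  0.   0.8] slope 0.605 xyz [635.2 162.5 131.8]
```

```bash
python3 - <<'E'
from h import *
W=imaging.read_camera('wrist'); S=imaging.read_camera('scene')
a=cv2.resize(W['color'][30:150,120:290],None,fx=4.5,fy=4.5,interpolation=cv2.INTER_CUBIC)
cv2.imwrite('pics/lock.png',a[:,:,::-1])
E
```

```text
(no output)
```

View pics/lock.png

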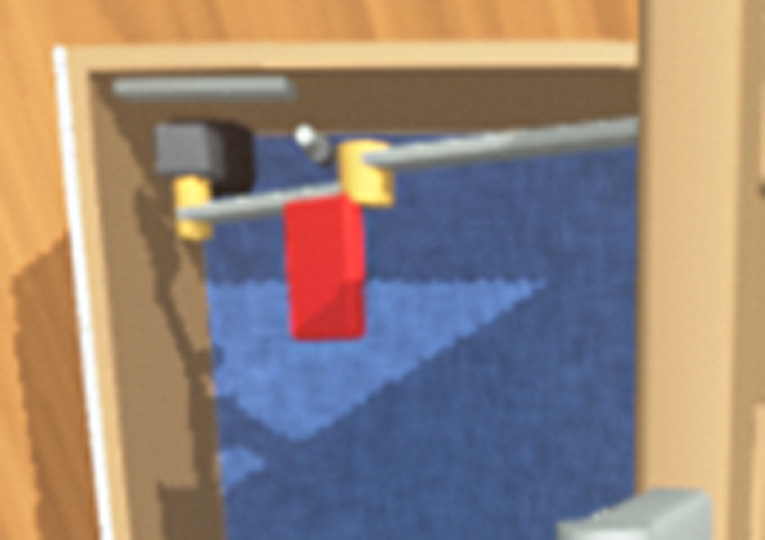

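The stay is straight, with the red tab at crop (325,265) and the pin at (193,205). The tab jumped about 10 mm in one 1.5 mm step and is now stationary, so the stay has snapped through. I'll release the bar and lift clear.

arm_command(deltas=[[0,0,0,0,0,0,40],[0,0,0,0,0,0,40],[0,0,0,0,0,0,40],[0,0,0,0,0,0,40],[0,0,0,0,0,0,40]])

```text
time: 15.83
position: [677.5, 47.6, 318.6]
eef_rot: [179.9, -0.0, 74.3]
ft_force: [-0.5, -0.3, -0.0]
grip_width: 39.0
grasp_force: 0.0
```

arm_command(deltas=[[0,0,-10,0,0,0,40],[0,0,-22,0,0,0,40],[0,0,-36,0,0,0,40],[0,0,-50,0,0,0,40],[0,0,-64,0,0,0,40]])

```text
time: 16.25
position: [677.5, 47.2, 384.4]
eef_rot: [179.9, -0.0, 74.3]
ft_force: [0.2, 0.8, 0.9]
grip_width: 39.7
grasp_force: 0.0
```

```bash
cat > l.py <<'E'
from e import *
r=R.from_euler('z',-15.6,degrees=True); O=np.array([726.6,34,100])
def lidang(names=('top','scene','wrist')):
    for n in names:
        c=imaging.read_camera(n); P=cloud(c,np.ones((384,512),bool)); q=r.inv().apply(P-O)
        q=q[(q[:,1]>-150)&(q[:,1]<155)&(q[:,2]>60)&(q[:,2]<190)&(q[:,0]>-130)&(q[:,0]<40)]
        if len(q)<80: print(n,'few',len(q)); continue
        # lowest-x... fit x = a z + b robustly per face: print percentiles by height
        for k in range(3):
            A=np.c_[q[:,2],np.ones(len(q))]; s=np.linalg.lstsq(A,q[:,0],rcond=None)[0]; e=q[:,0]-A@s
            q=q[abs(e)<max(2.5,1.5*e.std())]
        print(n,len(q),'lid angle',round(np.arctan2(1,-s[0]),3),'x0',round(s[1],1))
if __name__=='__main__':
    lidang(); exec(open('g2.py').read()); print(telemetry.sense()['joint_positions'])
E
python3 l.py
```

```text
top 94 lid angle 1.327 x0 14.0
scene 2191 lid angle 1.329 x0 18.4
wrist 3656 lid angle 1.33 x0 16.6
 t 16.4 p [-50.3  -0.4 303.7] r 307.8 th 1.378 Ftan 0.3 Frad 0.3 F [0.3 0.7 0.3] w 39.8
red wrist 283 [-122.5   98.4   32.4] [-133.4   82.9   21.8] [-112.4  115.8   38.9] normal [-0.6  0.   0.8] slope 0.626 xyz [635.  161.7 132.4]
[-6.  19.7 64.3  0.  95.9  9.7]
```

```bash
python3 - <<'E'
from h import *
Rc=R.from_euler('z',-15.6,degrees=True)
Rt=R.from_euler('xyz',[180,0,164.4],degrees=True)*R.from_rotvec([0,-.5,0])
print(Rt.as_matrix().round(3), Rc.inv().apply(Rt.apply([0,0,1])))
print(todelta([579,175,330],Rt.as_euler('xyz',degrees=True)),Rt.as_euler('xyz',degrees=True))
E
```

```text
[[-0.845  0.269  0.462]
 [ 0.236  0.963 -0.129]
 [-0.479  0.    -0.878]] [ 4.79425539e-01  6.89920865e-17 -8.77582562e-01]
(array([  96.40140028, -129.52720431,   52.72846356]), array([-0.39074298, -0.39064399, -1.53696975])) [180.          28.64788976 164.4       ]
```

arm_command(deltas=[[24,-30,0,0,0,0,0],[48,-60,4,0,0,0,0],[70,-90,16,0,0,0,0],[90,-115,36,0,0,0,0],[96,-130,53,0,0,0,0]], force=20)

```text
time: 16.87
position: [575.7, 177.9, 327.5]
eef_rot: [-179.9, -0.0, 74.5]
ft_force: [-0.2, -0.6, -0.5]
grip_width: 8.7
grasp_force: 0.0
```

arm_command(deltas=[[0,0,0,-0.026,-0.026,-0.1025,0],[0,0,0,-0.052,-0.052,-0.205,0],[0,0,0,-0.078,-0.078,-0.3075,0],[0,0,0,-0.104,-0.104,-0.41,0],[0,0,0,-0.13,-0.13,-0.5123,0]])

```text
time: 17.28
position: [577.6, 174.9, 327.7]
eef_rot: [174.8, 9.1, 103.6]
ft_force: [-1.0, -0.2, 1.2]
grip_width: 0.3
grasp_force: 0.0
```

arm_command(deltas=[[0,0,0,-0.026,-0.026,-0.1025,0],[0,0,0,-0.052,-0.052,-0.205,0],[0,0,0,-0.078,-0.078,-0.3075,0],[0,0,0,-0.104,-0.104,-0.41,0],[0,0,0,-0.13,-0.13,-0.5123,0]])

```text
time: 17.7
position: [577.5, 174.8, 327.6]
eef_rot: [174.6, 19.4, 133.0]
ft_force: [-0.6, -0.4, -0.3]
grip_width: 0.6
grasp_force: 0.0
```

arm_command(deltas=[[0,0,0,-0.026,-0.026,-0.1025,0],[0,0,0,-0.052,-0.052,-0.205,0],[0,0,0,-0.078,-0.078,-0.3075,0],[0,0,0,-0.104,-0.104,-0.41,0],[0,0,0,-0.13,-0.13,-0.5123,0]])

```text
time: 18.12
position: [577.4, 174.8, 327.6]
eef_rot: [-179.8, 28.5, 164.8]
ft_force: [0.1, 0.2, 0.4]
grip_width: 0.8
grasp_force: 0.0
```

```bash
cat > m.py <<'E'
from h import *
import l
np.set_printoptions(precision=1,suppress=True)
l.lidang(('scene','top','wrist'))
exec(open('g2.py').read())
s=telemetry.sense();print(s['position'],s['eef_rot'],s['joint_positions'])
T=np.array([634.4,159.1,132]); d=R.from_euler('xyz',s['eef_rot'],degrees=True).apply([0,0,1])
print(todelta(T-30*d,s['eef_rot'])[0], todelta(T,s['eef_rot'])[0])
for m in spotter.mark_of('wrist','thumb_tab')[:1]: print(m['confidence'],m['pixel'],at(W,m['pixel']))
E
python3 m.py
```

```text
scene 2179 lid angle 1.326 x0 18.7
top 229 lid angle 1.315 x0 15.6
wrist 8212 lid angle 1.333 x0 -0.4
 t 18.2667 p [-181.7   95.1  246.9] r 306.5 th 0.908 Ftan 0.2 Frad 0.4 F [-0.1  0.1  0.4] w 0.3
red wrist 50 [-119.6   86.5   34.1] [-128.3   83.9   25.8] [-115.    95.5   37.5] normal [-0.6  0.   0.8] slope 0.646 xyz [634.7 149.5 134.1]
[577.7 174.5 328.3] [180.   28.4 164.2] [ 12.2  -3.8 100.9 -15.2  58.3 -56.8]
[ 41.7   0.5 170.7] [ 41.7   0.5 200.7]
0.81 [257.9, 136.5] [633.8 165.6 130.9]
```

arm_command(deltas=[[14,0,34,0,0,0,0],[28,0,68,0,0,0,0],[42,0.5,102,0,0,0,0],[42,0.5,138,0,0,0,0],[42,0.5,172,0,0,0,0]])

```text
time: 18.78
position: [621.7, 163.2, 155.5]
eef_rot: [180.0, 28.4, 164.3]
ft_force: [1.0, 0.1, 0.9]
grip_width: 0.4
grasp_force: 0.0
```

```bash
sed -i 's/-30\*d/-10*d/' m.py; python3 m.py; python3 -c "
from h import *
W=imaging.read_camera('wrist');save(W,'w5.png')"
```

```text
scene 2197 lid angle 1.329 x0 18.4
top 224 lid angle 1.302 x0 17.2
wrist 538 lid angle 1.284 x0 2.6
 t 18.9333 p [-136.8   94.9   72.7] r 154.9 th 0.46 Ftan 1.0 Frad -0.0 F [ 0.4 -0.   0.9] w 0.6
red wrist 648 [-128.2   96.5   28.7] [-155.3   82.5   21.7] [-116.1  116.9   65.9] normal [ 0.8 -0.1  0.6] slope -0.899 xyz [629.1 161.4 128.7]
[621.5 162.8 156.9] [-179.9   28.4  164.3] [  9.9  11.7 105.6 -19.4  38.4 -51.8]
[ 0.  -0.1 18.2] [ 0.  -0.1 28.2]
0.88 [258.5, 221.2] [633.3 163.4 130.5]
```

View pics/w5.png

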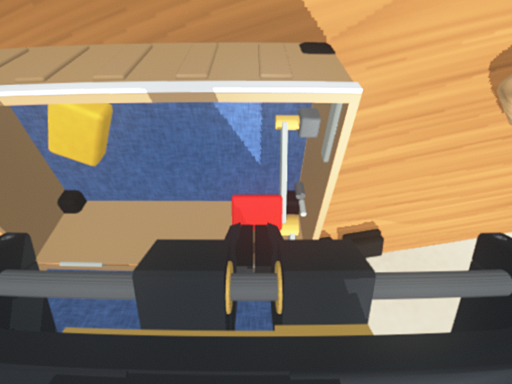

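The fingertips stand right over the red tab, at about (257,210), and clear of the strip at column 287. I'll press down in small steps.

arm_command(deltas=[[0,0,8,0,0,0,0],[0,0,15,0,0,0,0],[0,0,20,0,0,0,0],[0,0,23,0,0,0,0],[0,0,25,0,0,0,0]])

```text
time: 19.5
position: [633.2, 159.7, 135.4]
eef_rot: [-180.0, 28.5, 164.4]
ft_force: [0.4, 0.1, 0.8]
grip_width: 0.3
grasp_force: 0.0
```

arm_command(deltas=[[0,0,0.8,0,0,0,0],[0,0,1.6,0,0,0,0],[0,0,2.4,0,0,0,0],[0,0,3.2,0,0,0,0],[0,0,4,0,0,0,0]])

```text
time: 19.92
position: [635.2, 159.2, 132.7]
eef_rot: [-180.0, 28.5, 164.4]
ft_force: [-3.1, -1.3, 4.3]
grip_width: 0.5
grasp_force: 2.7
```

arm_command(deltas=[[0,0,0.8,0,0,0,0],[0,0,1.6,0,0,0,0],[0,0,2.4,0,0,0,0],[0,0,3.2,0,0,0,0]])

```text
time: 20.25
position: [637.3, 158.7, 130.2]
eef_rot: [-180.0, 28.6, 164.4]
ft_force: [-1.9, -2.4, 5.6]
grip_width: 0.1
grasp_force: 2.5
```

```bash
cat > n.py <<'E'
import l
from l import *
l.lidang(('scene',))
s=telemetry.sense();rt=R.from_euler('xyz',s['eef_rot'],degrees=True)
p=r.inv().apply(s['position']-O); print(s['time'],'tcp case',p,'F tool',rt.inv().apply(s['ft_force']),'F case',r.inv().apply(s['ft_force']))
E
python3 n.py
```

```text
scene 2184 lid angle 1.33 x0 18.6
20.3 tcp case [-119.5   96.1   30.1] F tool [-1.  -1.3 -4.5] F case [-1.3 -1.3  4.4]
```

arm_command(deltas=[[0,0,1,0,0,0,0],[0,0,2,0,0,0,0],[0,0,3,0,0,0,0],[0,0,4,0,0,0,0],[0,0,5,0,0,0,0]])

```text
time: 20.72
position: [640.2, 157.9, 126.4]
eef_rot: [180.0, 28.7, 164.4]
ft_force: [-1.3, -3.6, 7.5]
grip_width: 0.6
grasp_force: 3.0
```

```bash
python3 n.py
```

```text
scene 2198 lid angle 1.329 x0 18.6
20.7667 tcp case [-116.5   96.1   26.3] F tool [-2.7 -2.8 -5.6] F case [-0.4 -2.8  6.2]
```

arm_command(deltas=[[0,0,1.2,0,0,0,0],[0,0,2.4,0,0,0,0],[0,0,3.6,0,0,0,0],[0,0,4.8,0,0,0,0],[0,0,6,0,0,0,0]])

```text
time: 21.18
position: [643.3, 157.1, 121.7]
eef_rot: [180.0, 28.7, 164.4]
ft_force: [-1.7, -3.6, 9.5]
grip_width: 0.7
grasp_force: 4.2
```

```bash
python3 n.py
```

```text
scene 2245 lid angle 1.313 x0 18.6
21.2333 tcp case [-113.2   96.2   21.6] F tool [-4.1 -4.2 -7. ] F case [ 0.2 -4.2  8.1]
```

arm_command(deltas=[[0,0,1.4,0,0,0,0],[0,0,2.8,0,0,0,0],[0,0,4.2,0,0,0,0],[0,0,5.6,0,0,0,0],[0,0,7,0,0,0,0]])

```text
time: 21.65
position: [646.6, 156.3, 115.7]
eef_rot: [180.0, 28.7, 164.4]
ft_force: [-1.6, -2.5, 10.2]
grip_width: 0.2
grasp_force: 4.6
```

```bash
python3 n.py
```

```text
scene 2308 lid angle 1.271 x0 18.6
21.7 tcp case [-109.8   96.3   15.5] F tool [-2.8 -3.2 -6.7] F case [-0.8 -3.2  7.2]
```

arm_command(deltas=[[0,0,1.2,0,0,0,0],[0,0,2.4,0,0,0,0],[0,0,3.6,0,0,0,0],[0,0,4.8,0,0,0,0],[0,0,6,0,0,0,0]])

```text
time: 22.12
position: [649.1, 155.7, 110.1]
eef_rot: [180.0, 28.7, 164.4]
ft_force: [-2.0, -2.2, 8.0]
grip_width: 0.6
grasp_force: 4.1
```

```bash
python3 n.py
```

```text
scene 2283 lid angle 1.21 x0 19.4
22.1667 tcp case [-107.4   96.3    9.9] F tool [-3.4 -2.6 -6.2] F case [ 0.  -2.6  7. ]
```

arm_command(deltas=[[0,0,-3,0,0,0,0],[0,0,-9,0,0,0,0],[0,0,-20,0,0,0,0],[0,0,-35,0,0,0,0],[0,0,-55,0,0,0,0]])

```text
time: 22.58
position: [620.9, 162.8, 156.1]
eef_rot: [-179.9, 28.4, 164.4]
ft_force: [0.1, -0.4, 0.6]
grip_width: -0.0
grasp_force: 0.0
```

```bash
cat > o.py <<'E'
import l
from l import *
l.lidang(('scene','top'))
exec(open('g2.py').read())
for n in ('scene','wrist'):
    c=imaging.read_camera(n)
    for m in spotter.mark_of(n,'lid_bar')[:1]: d=at(c,m['pixel']);print(n,m['confidence'],m['pixel'],d,r.inv().apply(d-O))
E
python3 o.py
```

```text
scene 2301 lid angle 1.205 x0 19.7
top 905 lid angle 1.197 x0 15.9
 t 22.6833 p [-134.9   97.2   79. ] r 156.3 th 0.501 Ftan 0.1 Frad -0.2 F [ 0.2 -0.6  0. ] w 0.4
red wrist 736 [-111.3   93.5    6. ] [-123.3   82.6   -0.2] [-98.2 116.4   9.5] normal [-0.2  0.   1. ] slope 0.251 xyz [644.5 154.  106. ]
scene 0.61 [306.5, 139.3] [656.   50.3 333.5] [-72.4  -3.3 233.5]
```

arm_command(deltas=[[0,0,-35,0,0,0,40],[0,0,-70,0,0,0,40],[-14,0,-104,0,0,0,40],[-28,0,-138,0,0,0,40],[-42,0,-172,0,0,0,40]])

```text
time: 23.35
position: [578.1, 175.0, 328.2]
eef_rot: [-179.9, 28.4, 164.4]
ft_force: [1.1, 0.1, 0.2]
grip_width: 31.8
grasp_force: 0.0
```

arm_command(deltas=[[0,0,0,0.026,0.026,0.1025,40],[0,0,0,0.052,0.052,0.205,40],[0,0,0,0.078,0.078,0.3075,40],[0,0,0,0.104,0.104,0.41,40],[0,0,0,0.13,0.13,0.5123,40]])

```text
time: 23.77
position: [578.7, 175.0, 326.7]
eef_rot: [174.5, 19.3, 132.4]
ft_force: [0.2, -0.3, -1.1]
grip_width: 40.0
grasp_force: 0.0
```

arm_command(deltas=[[0,0,0,0.026,0.026,0.1025,40],[0,0,0,0.052,0.052,0.205,40],[0,0,0,0.078,0.078,0.3075,40],[0,0,0,0.104,0.104,0.41,40],[0,0,0,0.13,0.13,0.5123,40]])

```text
time: 24.18
position: [578.9, 175.0, 326.5]
eef_rot: [174.9, 8.9, 103.0]
ft_force: [0.7, -0.1, -0.5]
grip_width: 39.8
grasp_force: 0.0
```

arm_command(deltas=[[0,0,0,0.026,0.026,0.1025,40],[0,0,0,0.052,0.052,0.205,40],[0,0,0,0.078,0.078,0.3075,40],[0,0,0,0.104,0.104,0.41,40],[0,0,0,0.13,0.13,0.5123,40]])

```text
time: 24.6
position: [579.0, 174.9, 326.5]
eef_rot: [-179.8, -0.0, 74.0]
ft_force: [-0.7, -0.3, -0.2]
grip_width: 40.1
grasp_force: 0.0
```

```bash
python3 - <<'E'
from l import *
lidang()
s=telemetry.sense();print(s['time'],s['position'],s['eef_rot'],s['grip_width'])
print(todelta(r.apply([-80,1,291])+O,[180,0,74.4]))
for n in ('scene','wrist'):
    c=imaging.read_camera(n)
    for m in spotter.mark_of(n,'lid_bar')[:1]: print(n,m['confidence'],m['pixel'],r.inv().apply(at(c,m['pixel'],331)-O),r.inv().apply(at(c,m['pixel'])-O))
E
```

```text
top 855 lid angle 1.204 x0 15.0
scene 2326 lid angle 1.208 x0 19.3
wrist 3190 lid angle 1.245 x0 -3.6
24.75 [579.1 174.2 326.6] [-179.9    0.1   74.4] 39.99644626263645
(array([-94.4,  99.7, -64.4]), array([-0.,  0., -0.]))
scene 0.98 [306.9, 142.3] [-62.3  -9.5 231. ] [-413.6  292.4 -101.9]
```

arm_command(deltas=[[0,0,-35,0,0,0,40],[-20,20,-64,0,0,0,40],[-46,48,-64,0,0,0,40],[-70,74,-64,0,0,0,40],[-94.4,99.7,-64.4,0,0,0,40]])

```text
time: 25.37
position: [649.9, 56.7, 393.4]
eef_rot: [179.9, 0.0, 74.5]
ft_force: [-0.3, 0.6, -0.4]
grip_width: 40.1
grasp_force: 0.0
```

```bash
python3 - <<'E'
from l import *
s=telemetry.sense();print(s['time'],r.inv().apply(s['position']-O),s['eef_rot'],s['grip_width'])
c=imaging.read_camera('wrist')
for m in spotter.mark_of('wrist','lid_bar')[:1]: print(m['confidence'],m['pixel'],r.inv().apply(at(c,m['pixel'],331)-O),r.inv().apply(at(c,m['pixel'])-O))
P=r.inv().apply(cloud(c,np.ones((384,512),bool))-O)
q=P[(P[:,2]>215)&(P[:,2]<245)&(P[:,0]<-40)&(P[:,0]>-130)]
for y in range(-40,80,10):
    g=q[abs(q[:,1]-y)<5]
    if len(g)>5: print(y,len(g),np.median(g,0),g[:,0].min(),g[:,0].max(),g[:,2].max())
E
```

```text
25.3667 [-80.    1.2 293.4] [179.9   0.   74.5] 40.136500025060066
0.65 [258.0, 208.0] [-76.1  -1.1 231. ] [-76.2   1.  236.7]
-40 162 [-75.9 -42.  235.7] -81.90994163739167 -66.19531315672991 237.84214696844336
-30 118 [-77.7 -30.2 236.4] -81.90540406421715 -73.35841466312411 238.37132190982558
-20 129 [-77.7 -19.8 236.2] -81.90027307223731 -72.57320088830558 238.09539162969114
-10 132 [-77.  -10.1 236.3] -81.89655731143769 -72.68174241375569 238.16018968425246
0 142 [-77.8  -0.1 236.3] -81.89301925597505 -72.82955914935165 238.0071869126651
10 143 [-77.9  10.1 236.1] -81.89276263058248 -72.95335306768062 238.13242217712062
20 147 [-77.2  20.  236. ] -81.88894119429948 -73.06176374522512 238.9073677444148
30 153 [-77.2  30.  236.3] -81.88956829611344 -72.38594288241482 238.30570555676005
40 168 [-77.3  40.  235.9] -81.88776436317556 -72.42942396197752 238.73386160153493
50 244 [-75.1  50.3 235.4] -81.88556337432998 -66.15123020511291 238.28625842621776
60 96 [-75.1  56.7 233.6] -81.88542119101807 -66.32980468452978 238.38090655447738
```

arm_command(deltas=[[0,2.7,20,0,0,0,40],[0,2.7,40,0,0,0,40],[0,2.7,56,0,0,0,40],[0,2.7,70,0,0,0,40],[0,2.7,79,0,0,0,40]])

```text
time: 25.88
position: [650.8, 57.5, 311.3]
eef_rot: [-179.9, 0.0, 74.4]
ft_force: [0.2, 0.1, -1.5]
grip_width: 40.2
grasp_force: 0.0
```

arm_command(deltas=[[0,0,0,0,0,0,0],[0,0,0,0,0,0,0],[0,0,0,0,0,0,0],[0,0,0,0,0,0,0],[0,0,0,0,0,0,0]], force=20)

```text
time: 26.3
position: [652.4, 56.5, 314.6]
eef_rot: [179.9, -0.0, 74.3]
ft_force: [1.3, 0.5, 0.0]
grip_width: 8.8
grasp_force: 19.0
```

arm_command(deltas=[[0,0,0,0,0,0,0],[0,0,0,0,0,0,0]])

```text
time: 26.47
position: [652.4, 56.5, 314.5]
eef_rot: [179.9, -0.0, 74.3]
ft_force: [0.4, 0.9, 3.2]
grip_width: 8.5
grasp_force: 19.4
```

```bash
python3 - <<'E'
from e import *
report()
r0=245.1;a0=.0286;th=1.222
f=lambda t:np.array([-r0*np.cos(a0+t),-r0*np.sin(a0+t)])
while th>0:
    print(round(th,3),[list(np.round(f(max(th-.035*i,0))-f(th),1)) for i in range(1,6)]); th-=.175
E
```

```text
t 26.4667 p [-77.6   1.7 233.5] r 246.0 th 1.222 Ftan 1.2 Frad 3.0 F [0.1 1.  3.2] w 8.5
1.222 [[np.float64(-8.1), np.float64(2.8)], [np.float64(-16.1), np.float64(6.0)], [np.float64(-24.0), np.float64(9.4)], [np.float64(-31.7), np.float64(13.0)], [np.float64(-39.3), np.float64(17.0)]]
1.047 [[np.float64(-7.5), np.float64(4.2)], [np.float64(-14.8), np.float64(8.7)], [np.float64(-22.0), np.float64(13.4)], [np.float64(-29.0), np.float64(18.4)], [np.float64(-35.8), np.float64(23.6)]]
0.872 [[np.float64(-6.6), np.float64(5.4)], [np.float64(-13.1), np.float64(11.1)], [np.float64(-19.3), np.float64(17.0)], [np.float64(-25.3), np.float64(23.1)], [np.float64(-31.1), np.float64(29.4)]]
0.697 [[np.float64(-5.6), np.float64(6.5)], [np.float64(-10.9), np.float64(13.2)], [np.float64(-16.0), np.float64(20.1)], [np.float64(-20.9), np.float64(27.2)], [np.float64(-25.5), np.float64(34.4)]]
0.522 [[np.float64(-4.4), np.float64(7.4)], [np.float64(-8.5), np.float64(14.9)], [np.float64(-12.3), np.float64(22.6)], [np.float64(-15.9), np.float64(30.4)], [np.float64(-19.1), np.float64(38.3)]]
0.347 [[np.float64(-3.0), np.float64(8.0)], [np.float64(-5.7), np.float64(16.2)], [np.float64(-8.2), np.float64(24.4)], [np.float64(-10.3), np.float64(32.7)], [np.float64(-12.2), np.float64(41.1)]]
0.172 [[np.float64(-1.6), np.float64(8.4)], [np.float64(-2.8), np.float64(16.9)], [np.float64(-3.8), np.float64(25.4)], [np.float64(-4.5), np.float64(34.0)], [np.float64(-4.8), np.float64(41.8)]]
```

Now lowering along the arc.

arm_command(deltas=[[0,-8.1,2.8,0,0,0,0],[0,-16.1,6,0,0,0,0],[0,-24,9.4,0,0,0,0],[0,-31.7,13,0,0,0,0],[0,-39.3,17,0,0,0,0]])

```text
time: 26.88
position: [613.9, 67.4, 296.5]
eef_rot: [179.9, -0.0, 74.3]
ft_force: [1.9, 1.4, 1.5]
grip_width: 8.6
grasp_force: 19.8
```

```bash
python3 o.py
```

```text
scene 2265 lid angle 1.03 x0 20.3
top 651 lid angle 1.019 x0 15.3
 t 26.9833 p [-119.3    1.9  214.4] r 245.4 th 1.034 Ftan -4.6 Frad 2.8 F [-5.4  1.7  0.1] w 8.7
red wrist 513 [-105.6   97.    -8.9] [-118.2   82.5  -11.2] [-94.2 115.8  -6.1] normal [0. 0. 1.] slope -0.033 xyz [651.  155.8  91.1]
scene 0.57 [298.5, 140.3] [622.1  57.1 310.5] [-106.8   -5.9  210.5]
wrist 0.97 [253.0, 255.4] [613.   70.6 318.6] [-119.2    4.7  218.6]
```

Lid and tab are following properly, so I'll continue.

arm_command(deltas=[[0,-7.5,4.2,0,0,0,0],[0,-14.8,8.7,0,0,0,0],[0,-22,13.4,0,0,0,0],[0,-29,18.4,0,0,0,0],[0,-35.8,23.6,0,0,0,0]])

```text
time: 27.65
position: [578.9, 77.2, 271.4]
eef_rot: [180.0, -0.0, 74.3]
ft_force: [4.9, 3.6, -3.4]
grip_width: 8.5
grasp_force: 20.0
```

arm_command(deltas=[[0,-6.6,5.4,0,0,0,0],[0,-13.1,11.1,0,0,0,0],[0,-19.3,17,0,0,0,0],[0,-25.3,23.1,0,0,0,0],[0,-31.1,29.4,0,0,0,0]])

```text
time: 28.07
position: [549.3, 85.5, 242.0]
eef_rot: [179.9, -0.0, 74.3]
ft_force: [7.3, 3.3, -5.0]
grip_width: 8.8
grasp_force: 20.2
```

```bash
python3 o.py
```

```text
scene 1600 lid angle 0.689 x0 23.4
top 1029 lid angle 0.679 x0 19.7
 t 28.1667 p [-186.1    1.9  159.5] r 245.1 th 0.68 Ftan -5.8 Frad -8.7 F [  3.1   5.5 -10. ] w 8.7Traceback (most recent call last):
  File "o.py", line 4, in <module>
    exec(open('g2.py').read())
    ~~~~^^^^^^^^^^^^^^^^^^^^^^
  File "<string>", line 8, in <module>
  File "h.py", line 18, in cloud
    u=cv2.undistortPoints(np.stack([xs,ys],1).astype(float)[:,None],K(c),np.array(c['dist'],float))[:,0]
      ~~~~~~~~~~~~~~~~~~~^^^^^^^^^^^^^^^^^^^^^^^^^^^^^^^^^^^^^^^^^^^^^^^^^^^^^^^^^^^^^^^^^^^^^^^^^^
cv2.error: OpenCV(4.12.0) /io/opencv/modules/calib3d/src/undistort.dispatch.cpp:347: error: (-215:Assertion failed) CV_IS_MAT(_src) && CV_IS_MAT(_dst) && (_src->rows == 1 || _src->cols == 1) && (_dst->rows == 1 || _dst->cols == 1) && _src->cols + _src->rows - 1 == _dst->rows + _dst->cols - 1 && (CV_MAT_TYPE(_src->type) == CV_32FC2 || CV_MAT_TYPE(_src->type) == CV_64FC2) && (CV_MAT_TYPE(_dst->type) == CV_32FC2 || CV_MAT_TYPE(_dst->type) == CV_64FC2) in function 'cvUndistortPointsInternal'
```

arm_command(deltas=[[0,-5.6,6.5,0,0,0,0],[0,-10.9,13.2,0,0,0,0],[0,-16,20.1,0,0,0,0],[0,-20.9,27.2,0,0,0,0],[0,-25.5,34.4,0,0,0,0]])

```text
time: 28.63
position: [525.1, 92.3, 208.0]
eef_rot: [179.9, -0.0, 74.3]
ft_force: [6.8, 3.5, -4.7]
grip_width: 8.7
grasp_force: 20.3
```

arm_command(deltas=[[0,-4.4,7.4,0,0,0,0],[0,-8.5,14.9,0,0,0,0],[0,-12.3,22.6,0,0,0,0],[0,-15.9,30.4,0,0,0,0],[0,-19.1,38.3,0,0,0,0]])

```text
time: 29.05
position: [507.3, 97.2, 170.2]
eef_rot: [179.8, -0.0, 74.3]
ft_force: [5.7, 1.4, -3.1]
grip_width: 8.7
grasp_force: 19.8
```

```bash
python3 e.py | tail -1
```

```text
t 29.05 p [-228.2    1.9   89.2] r 245.0 th 0.344 Ftan -1.3 Frad -5.8 F [ 5.1  2.9 -3.1] w 8.7
```

arm_command(deltas=[[0,-3,8,0,0,0,0],[0,-5.7,16.2,0,0,0,0],[0,-8.2,24.4,0,0,0,0],[0,-10.3,32.7,0,0,0,0],[0,-12.2,41.1,0,0,0,0]])

```text
time: 29.47
position: [496.0, 100.3, 129.5]
eef_rot: [179.8, -0.0, 74.3]
ft_force: [7.3, 1.7, -1.2]
grip_width: 8.9
grasp_force: 20.1
```

arm_command(deltas=[[0,-1.3,6,0,0,0,0],[0,-2.2,12,0,0,0,0],[0,-3,18,0,0,0,0],[0,-3.5,24,0,0,0,0],[0,-4,29,0,0,0,0]])

```text
time: 29.88
position: [492.2, 101.3, 100.6]
eef_rot: [179.8, -0.0, 74.3]
ft_force: [6.8, 1.4, 0.4]
grip_width: 9.0
grasp_force: 19.8
```

```bash
python3 e.py | tail -1
```

```text
t 29.8833 p [-243.9    1.8   19.6] r 244.6 th 0.052 Ftan 0.7 Frad -6.2 F [6.2 3.2 0.4] w 9.0
```

arm_command(deltas=[[0,0,2,0,0,0,0],[0,0,4,0,0,0,0],[0,-0.2,6,0,0,0,0],[0,-0.2,8,0,0,0,0],[0,-0.2,9.5,0,0,0,0]])

```text
time: 30.3
position: [491.7, 101.5, 91.2]
eef_rot: [179.8, -0.0, 74.3]
ft_force: [4.3, 1.5, -0.0]
grip_width: 8.4
grasp_force: 19.7
```

arm_command(deltas=[[0,0,0.8,0,0,0,0],[0,0,1.6,0,0,0,0],[0,0,2.4,0,0,0,0],[0,0,3.2,0,0,0,0],[0,0,3.2,0,0,0,0]])

```text
time: 30.72
position: [491.6, 101.5, 88.2]
eef_rot: [179.9, -0.0, 74.3]
ft_force: [4.9, 1.6, 0.9]
grip_width: 8.3
grasp_force: 19.7
```

```bash
python3 e.py | tail -1
```

```text
t 30.7167 p [-244.5    1.8    7.2] r 244.6 th 0.001 Ftan 0.9 Frad -4.3 F [4.3 2.8 0.9] w 8.3
```

Nearly shut. I'll press down a little more until contact shows.

arm_command(deltas=[[0,0,0.7,0,0,0,0],[0,0,1.4,0,0,0,0],[0,0,2,0,0,0,0],[0,0,2,0,0,0,0]])

```text
time: 31.05
position: [491.6, 101.5, 87.8]
eef_rot: [179.9, 0.0, 74.3]
ft_force: [-2.7, 0.9, 16.9]
grip_width: 8.8
grasp_force: 18.3
```

```bash
python3 e.py | tail -1
```

```text
t 31.05 p [-244.5    1.9    6.8] r 244.6 th -0.001 Ftan 16.9 Frad 2.8 F [-2.9  0.1 16.9] w 8.8
```

Firm contact at 17 N means the lid is shut. I'll open and lift straight out.

arm_command(deltas=[[0,0,-1,0,0,0,26],[0,0,-1,0,0,0,26],[0,0,-1,0,0,0,26],[0,0,-1,0,0,0,26],[0,0,-1,0,0,0,26]])

```text
time: 31.47
position: [490.0, 101.6, 86.1]
eef_rot: [-179.9, 0.0, 74.3]
ft_force: [-0.3, -0.3, -0.6]
grip_width: 25.9
grasp_force: 0.0
```

arm_command(deltas=[[0,0,-10,0,0,0,26],[0,0,-25,0,0,0,26],[0,0,-50,0,0,0,26],[0,0,-80,0,0,0,26],[0,0,-115,0,0,0,26]])

```text
time: 31.88
position: [489.6, 101.7, 202.2]
eef_rot: [-179.8, 0.0, 74.3]
ft_force: [0.4, 0.4, 0.2]
grip_width: 26.0
grasp_force: 0.0
```

arm_command(deltas=[[0,-20,-20,0,0,0,26],[0,-40,-40,0,0,0,26],[0,-60,-60,0,0,0,26],[0,-60,-60,0,0,0,26]])

```text
time: 32.22
position: [432.6, 118.9, 266.3]
eef_rot: [179.7, -0.1, 74.4]
ft_force: [0.5, 0.2, 0.0]
grip_width: 26.2
grasp_force: 0.0
```

```bash
python3 - <<'E'
from l import *
s=telemetry.sense();print(s['time'],s['position'],s['ft_force'])
c=imaging.read_camera('wrist');save(c,'end.png')
q=r.inv().apply(cloud(c,np.ones((384,512),bool))-O)
b=q[(abs(q[:,1])<35)&(q[:,0]<-235)&(q[:,0]>-255)&(q[:,2]>-30)];print('bar',np.median(b,0),len(b))
m=q[(abs(q[:,1])<140)&(q[:,0]<-10)&(q[:,0]>-190)&(q[:,2]>0)&(q[:,2]<40)]
print('lid tilt',np.polyfit(-m[:,0],m[:,2],1),len(m))
E
```

```text
32.2167 [432.6 118.9 266.3] [0.5 0.2 0. ]
bar [-248.3   26.9  247.9] 3427
lid tilt [-0.  14.7] 29192
```

View pics/end.png

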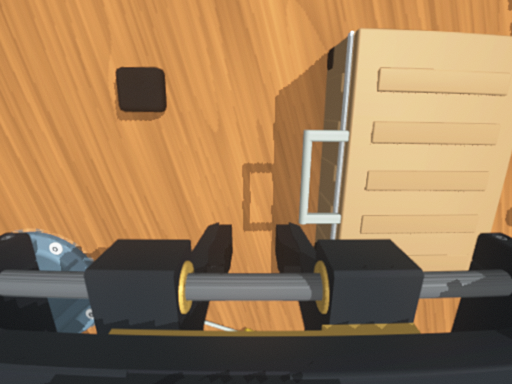

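The lid is flat and shut (tilt 0), with the bar at pixel column 305. The gripper is clear of everything and the heel block has not moved, so I'll hand in.

```bash
python3 -c "
from plant import ticket; print(ticket.finish_job())"
```

```text
the job is handed in; nothing more can be done
None
```

I raised the lid until the stay locked at about 1.33 rad, and it held there with the gripper off it. I then broke the stay with the red tab, with the lid held near 1.22 rad, lowered the lid fully shut and handed the job in at about 32 s; no verdict came back.

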